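Put the open tray of nebuliser parts away in the dry cabinet

TASK

Put the open tray of loose nebuliser parts away in the small dry cabinet: lift it by its handle and carry it level so that nothing falls out, set it on the two runners inside, push it in as far as it goes, and then close the cabinet door completely. Do not disturb the other things on the bench.

Things in the scene. Friction and masses are not known exactly. Their poses are not given: they have to be found in the camera images.
- tray: open steel parts tray with loose parts in it, 80 mm (its x) by 120 mm (its y), walls 15 mm high, floor 3 mm thick, about 0.16 kg. Origin: centre of its underside; z up. A raised metal handle stands out from the middle of its -x side (see tray_grip); the tray itself is too wide to grasp
- tray_grip (a point): grasp point on the tray's handle, at (-66, 0, 38) mm in the tray's frame, same axes. The handle is a level bar along the tray's x, 41 mm long (x = -83, its free end, to -42 mm), 12 mm wide along y with flat sides, from 30 to 46 mm above the tray's underside, free space below; a 26 mm wide bracket joins it to the tray at x = -42 mm
- dry_cabinet: small desiccator cabinet, clear sides, white frame, fixed, 144 mm deep (its x), 162 mm wide (its y), 205 mm high. Origin: centre of its underside; +x points from its open front (x = -72 mm) to its back. Inside 150 mm wide, roof underside at z = 197 mm. The roof reaches to the front edge: a vertical gripper cannot follow the handle in; lean it back, away from the cabinet, about 40 degrees
- cab_front (a point): middle of the cabinet's open front at the runners' height, (-72, 0, 40) mm in the cabinet's frame, same axes. Dark steel runners along x on both sides: ledges with top at z = 40 mm, |y| from 55.5 to 75.5 mm, x from -66 to 64 mm, with guides 12 mm high at |y| = 64 mm (4 mm play beside the tray on each side), flared outwards over the front 25 mm. A cassette below z = 32 mm lies between them
- cab_home (a point): where the tray's origin is when it is pushed in against the rubber stops: (21, 0, 40) mm in the cabinet's frame, same axes. The tray goes in back (+x) side first, its x along the cabinet's x, its side edges on the ledges. The handle then ends 10 mm inside the front, just clear of the closed door
- cab_door (a joint): angle of the cabinet's door, rad: 0 closed, grows as it opens, stop at 2.8. Upright hinge at (-76.5, -82.5) mm in the cabinet's frame (the -y edge of the front). Door 160 mm wide, 8 mm thick, from 14 to 200 mm above the bench. No latch; it turns with slight friction (0.06 N m) and stays where it is left; it is closed by pushing its outer face
- door_hinge (a point): point on the door's hinge axis, 100 mm above the bench; axes turn with the door: y along the door to its free edge, -x out of its outer face
- door_face (a point): point on the door's outer face, 115 mm from the hinge axis towards the free edge, 100 mm above the bench (a good place to push); axes as door_hinge. A black knob, 19 mm wide, stands 17 mm out of that face, 154 mm from the hinge, 107 mm above the bench
- nebulizer: loose white nebuliser lying in the tray, 84 mm long (its y), 14 mm thick, 30 g; origin on its underside near the middle
- nut_1: loose brass hexagon nut in the tray, 16 mm across flats, 13 mm high, 15 g; origin: centre of its underside
- nut_2: second brass nut, like nut_1
- union: loose steel tube union in the tray, a hexagon of 15 mm with a 28 mm long barrel lying along its x, 20 g; origin: underside of its middle
- bottle: bystander: screw-cap bottle, 50 mm wide, 106 mm high, behind and between tray and cabinet; origin: centre of its underside
- goggle_case: bystander: small lidded plastic box, 64 x 96 x 28 mm; origin: centre of its underside
- label_roll: bystander: white roll of labels lying flat, 56 mm wide, 30 mm high; origin: centre of its underside

How it is judged:
On the way, in this order (a step that is already met when the one before it is completed fails the run):
1. the tray is off the bench, held by its handle, with all parts in it (height (world z) of tray above 0.02 m and contact force between the fingers and tray above 1 N and x of nebulizer in the frame of tray between -0.041 and 0.041 m and y of nebulizer in the frame of tray between -0.061 and 0.061 m and z of nebulizer in the frame of tray between -0.002 and 0.022 m and x of nut_1 in the frame of tray between -0.041 and 0.041 m and y of nut_1 in the frame of tray between -0.061 and 0.061 m and z of nut_1 in the frame of tray between -0.002 and 0.022 m and x of nut_2 in the frame of tray between -0.041 and 0.041 m and y of nut_2 in the frame of tray between -0.061 and 0.061 m and z of nut_2 in the frame of tray between -0.002 and 0.022 m and x of union in the frame of tray between -0.041 and 0.041 m and y of union in the frame of tray between -0.061 and 0.061 m and z of union in the frame of tray between -0.002 and 0.022 m), for 0.2 s.
2. the tray rests on the runners inside the cabinet, let go, with all parts in it (y of tray in the frame of dry_cabinet between -0.008 and 0.008 m and z of tray in the frame of dry_cabinet between 0.036 and 0.045 m and x of tray in the frame of dry_cabinet above -0.025 m and angle between tray's own z axis and vertical below 0.05 rad and contact force between the fingers and tray below 0.1 N and x of nebulizer in the frame of tray between -0.041 and 0.041 m and y of nebulizer in the frame of tray between -0.061 and 0.061 m and z of nebulizer in the frame of tray between -0.002 and 0.022 m and x of nut_1 in the frame of tray between -0.041 and 0.041 m and y of nut_1 in the frame of tray between -0.061 and 0.061 m and z of nut_1 in the frame of tray between -0.002 and 0.022 m and x of nut_2 in the frame of tray between -0.041 and 0.041 m and y of nut_2 in the frame of tray between -0.061 and 0.061 m and z of nut_2 in the frame of tray between -0.002 and 0.022 m and x of union in the frame of tray between -0.041 and 0.041 m and y of union in the frame of tray between -0.061 and 0.061 m and z of union in the frame of tray between -0.002 and 0.022 m), for 0.2 s.
At the end, for the whole second after the job is handed in: the tray lies flat on both runners, in as far as it goes (within about 10 mm of its stops), still and with the nebuliser, both nuts and the union in it, and the door is closed to within 0.05 rad (y of tray in the frame of dry_cabinet between -0.008 and 0.008 m and z of tray in the frame of dry_cabinet between 0.036 and 0.045 m and x of tray in the frame of dry_cabinet between 0.01 and 0.026 m and value of joint cab_door below 0.05 rad and angle between tray's own z axis and vertical below 0.05 rad and linear speed of tray below 0.02 m/s and x of nebulizer in the frame of tray between -0.041 and 0.041 m and y of nebulizer in the frame of tray between -0.061 and 0.061 m and z of nebulizer in the frame of tray between -0.002 and 0.022 m and x of nut_1 in the frame of tray between -0.041 and 0.041 m and y of nut_1 in the frame of tray between -0.061 and 0.061 m and z of nut_1 in the frame of tray between -0.002 and 0.022 m and x of nut_2 in the frame of tray between -0.041 and 0.041 m and y of nut_2 in the frame of tray between -0.061 and 0.061 m and z of nut_2 in the frame of tray between -0.002 and 0.022 m and x of union in the frame of tray between -0.041 and 0.041 m and y of union in the frame of tray between -0.061 and 0.061 m and z of union in the frame of tray between -0.002 and 0.022 m); the robot touches nothing.
It fails at once if the tray is tipped more than 17 degrees (angle between tray's own z axis and vertical above 0.3 rad).
It fails at once if a part leaves the tray (not (x of nebulizer in the frame of tray between -0.041 and 0.041 m and y of nebulizer in the frame of tray between -0.061 and 0.061 m and z of nebulizer in the frame of tray between -0.002 and 0.022 m and x of nut_1 in the frame of tray between -0.041 and 0.041 m and y of nut_1 in the frame of tray between -0.061 and 0.061 m and z of nut_1 in the frame of tray between -0.002 and 0.022 m and x of nut_2 in the frame of tray between -0.041 and 0.041 m and y of nut_2 in the frame of tray between -0.061 and 0.061 m and z of nut_2 in the frame of tray between -0.002 and 0.022 m and x of union in the frame of tray between -0.041 and 0.041 m and y of union in the frame of tray between -0.061 and 0.061 m and z of union in the frame of tray between -0.002 and 0.022 m)).
It fails at once if a bystander (bottle, plastic box, label roll) is moved more than 30 mm or knocked over (distance of any of bottle, goggle_case, label_roll from where it was at the start of the episode above 0.03 m or angle between any of bottle, goggle_case, label_roll's own z axis and vertical above 0.3 rad).
It also fails if it takes over 59 s, if anything falls off the work surface, if the arm or the gripper's body presses on something with over 40 N, if the wrist force passes 120 N, or if a joint passes its speed limit or range.

ROBOT

A 6-joint arm with a two-finger parallel gripper is mounted at the origin on a cart in front of the work surface, level with it; the furniture and walls round the work are solid. World frame = base frame: x ahead of the robot, y to its left, z up, the work surface at z = 0. Lengths are in m, angles in rad, forces in N, time in s.
With the tool pointing down it reaches from about 0.25 to 0.725 m from the base axis. Payload 9.7 kg.
Tool frame: the origin (TCP) lies at the centre of the arm's flange, where the gripper is bolted on; the fingertips stand 173 mm ahead of it and the grasp point (between the pads) lies 155 mm ahead of it; z points along the fingers, y is the line along which they close (so a half turn about z gives the same grasp; the last joint's range is limited). The gripper opens to 85 mm and grips with 20 to 120 N. Pads are 22 mm wide; open, the fingers measure 114 mm over their backs; the gripper's body (76 mm by 85 mm) begins 54 mm behind the grasp point. The pads swing forward as they close: fully open they stand 13 mm farther back than shut.
Start: joints at [1.11, 0.087, 0.176, 1.66, 0, 1.571], TCP at [0.245, 0.493, 0.405] pointing down, gripper open.
Joint ranges: [-3.13, 3.13], [-0.85, 1.81], [-1.15, 1.24], [-2.2, 2.28], [-1.44, 1.52], [-3.14, 3.14]. Speed limits (rad/s): [2.22, 2.22, 2.57, 3.14, 3.14, 3.14].

INTERFACE

Orientations are given as a unit quaternion [w, x, y, z].
In Python, from workcell import readout, cams, ctrl gives the robot as it stands.
- The arm moves only by the tool send_rows, never from a script. Its argument "increments" is text: rows parted by semicolons, each of 7 numbers parted by spaces: the shift along the tool's x, y, z in cm, then the turn, a rotation vector about the tool's x, y, z in degrees, then the gripper command: -1 is fully open, 1 is shut, values between are in proportion. In form: tx ty tz wx wy wz grip; .... A call has 1 to 10 rows; each row is the pose to reach, as a shift and turn from the pose commanded when the call began, along the tool's axes at that moment; what a row does not reach only later rows make up. A row lasts 1/8 s, in which the tool goes at most 62.5 mm and 10.7 degrees, less where a joint would pass 70% of its speed; a pose out of reach is approached as far as the arm can. A call with a gripper value outside its range is refused whole. The fingers move at their own pace and stop on an object; the grip force is fixed at half the most. Time passes only in rows, so rows that repeat a pose let the fingers close. It gives the time, the measured TCP pose, the force, the opening and the grip force at its end, in the units of the state.
- readout.observe(): the state, without advancing time (a new reading comes with each control period).
- cams.capture(name): name is "scene" or "side" or "wrist"; returns the picture (400x640x3 uint8, red, green, blue); there is no depth.
- cams.camera_info(name): a dict with "mtx" (3x3 intrinsics, pixels), "world_to_cam" (4x4, takes a point from world to camera coordinates); the wrist camera has in their place "hand_eye" (4x4, takes a point from camera to tool coordinates, whose origin is the TCP and whose axes are the flange's). Camera axes: x right, y down, z forward; pixel columns grow to the right and rows downward; lengths in m; the calibration is good to about 2 mm. A picture is of the moment at which its call begins: read the wrist's pose just before it. camera_info takes no time and is no camera call.
- ctrl.job_done(): hands the job in; it is judged then, once.
The state is a dict: "time": time; "joint_pos": joint angles; "joint_velocities": joint speeds; "effort": joint torques, N m; "position": TCP position; "tool_rot": TCP orientation; "wrist_force": force on the tool from outside, world axes, zero at the start; "moment": the same for the moment, N m; "gripper_width": finger opening in m; "gripper_force": force on a finger pad.
Only numpy, scipy, OpenCV 4.12 (cv2) and the standard library are available. Lean on these libraries where they do the work, as an engineer would, in place of code of your own. Each camera call takes 0.05 s, during which the arm holds its last target. There are 200 camera calls.

## Working session

There is one attempt and no reset: what is moved stays moved. The work goes in short steps, Python scripts to look and compute and a tool call to move; the robot and the scene stay as the last step left them, time stands still between calls to the robot, and variables do not carry over. Pictures are saved under pics/ and viewed, at most 10 in all, crops included, and the job is handed in when it is done.

Besides the shell and the picture viewer there is one more tool, called as name(argument=value, ...), one argument or row to a line, values as JSON. send_rows: Moves the arm, as the interface text tells. Its arguments: {"type":"object","properties":{"increments":{"type":"string"}},"required":["increments"]}

```bash
mkdir -p pics; ls
cat > h.py <<'E'
import numpy as np, cv2
from workcell import readout, cams, ctrl
from scipy.spatial.transform import Rotation as R
def rot(q): return R.from_quat([q[1],q[2],q[3],q[0]])
def save(n,f):
    im=cams.capture(n); cv2.imwrite('pics/'+f,im[:,:,::-1]); return im
def ray(name,uv,st=None):
    ci=cams.camera_info(name); d=np.linalg.inv(np.array(ci['mtx']))@[uv[0],uv[1],1]
    if name=='wrist':
        T=np.eye(4);T[:3,:3]=rot(st['tool_rot']).as_matrix();T[:3,3]=st['position'];M=T@np.array(ci['hand_eye'])
    else: M=np.linalg.inv(np.array(ci['world_to_cam']))
    d=M[:3,:3]@d; return M[:3,3],d/np.linalg.norm(d)
def plane(name,uv,z,st=None):
    o,d=ray(name,uv,st); return o+d*(z-o[2])/d[2]
def tri(r):
    A=np.zeros((3,3));b=np.zeros(3)
    for o,d in r:
        P=np.eye(3)-np.outer(d,d);A+=P;b+=P@o
    x=np.linalg.solve(A,b); return x,[np.linalg.norm((np.eye(3)-np.outer(d,d))@(x-o)) for o,d in r]
def proj(name,p,st=None):
    ci=cams.camera_info(name)
    if name=='wrist':
        T=np.eye(4);T[:3,:3]=rot(st['tool_rot']).as_matrix();T[:3,3]=st['position'];W=np.linalg.inv(T@np.array(ci['hand_eye']))
    else: W=np.array(ci['world_to_cam'])
    c=W@np.append(p,1); q=np.array(ci['mtx'])@c[:3]; return q[:2]/q[2]
E
python3 - <<'E'
from h import *
np.set_printoptions(precision=4,suppress=True)
s=readout.observe();print(s)
for n in('scene','side'):
    save(n,n+'0.png');print(n,ray(n,(320,200)))
print(cams.camera_info('wrist'))
E
```

```text
pics
{'time': 0.0, 'joint_pos': array([ 1.11  ,  0.0875,  0.1751,  1.6598, -0.    ,  1.5708]), 'joint_velocities': array([ 0.0009,  0.0002, -0.0012,  0.0004, -0.0014, -0.0009]), 'effort': array([ -0.0041, -52.0389,  46.4804,   0.0166,  -0.0001,   0.    ]), 'position': array([0.2446, 0.4926, 0.404 ]), 'tool_rot': array([-0.0001,  0.2284,  0.9736, -0.0007]), 'wrist_force': array([-0.6148, -0.2083,  0.4348]), 'moment': array([-0.0294,  0.0188, -0.0428]), 'gripper_force': 0.0, 'gripper_width': 0.08511003752042386}
scene (array([ 0.0435, -0.3963,  0.6825]), array([ 0.4155,  0.7006, -0.5801]))
side (array([0.1909, 0.9344, 0.5536]), array([ 0.381 , -0.7613, -0.5246]))
{'mtx': array([[316.7216,   0.    , 318.8054],
       [  0.    , 316.7216, 195.8152],
       [  0.    ,   0.    ,   1.    ]]), 'hand_eye': array([[ 0.    , -0.9486, -0.3164,  0.0816],
       [ 1.    ,  0.0002, -0.0006, -0.0001],
       [ 0.0007, -0.3164,  0.9486,  0.0309],
       [ 0.    ,  0.    ,  0.    ,  1.    ]])}
```

View pics/scene0.png

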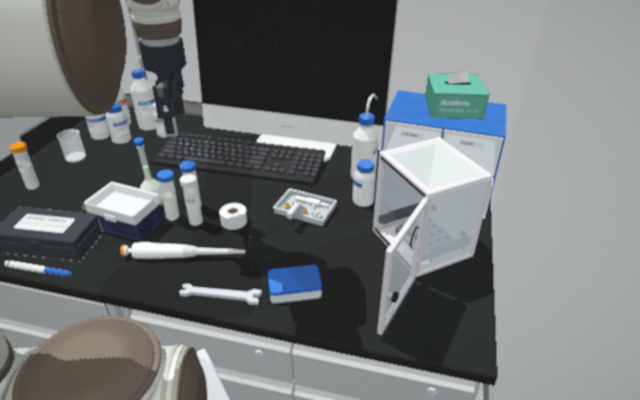

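View pics/side0.png

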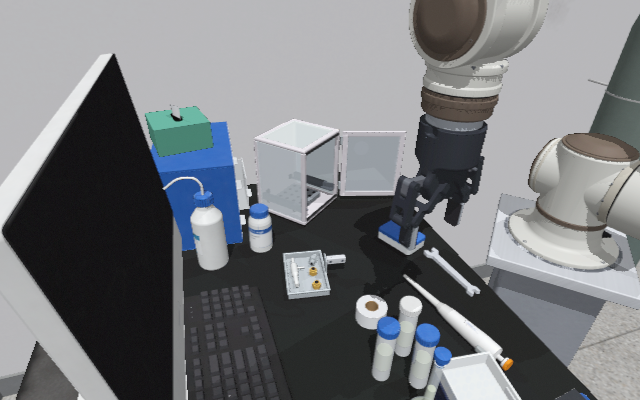

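The scene view shows the tray at about (305,205), the cabinet at (435,210) and its door ajar towards (385,325). In the side view the tray is at (306,275) with its handle at (336,259), and the cabinet's top corners are near (256,134), (297,120), (338,132). I'll enlarge both.

Run:
```python
from h import *
a=cv2.imread('pics/scene0.png')[130:335,265:500];b=cv2.imread('pics/side0.png')[110:310,240:420]
f=lambda i,k:cv2.resize(i,None,fx=k,fy=k,interpolation=cv2.INTER_CUBIC)
cv2.imwrite('pics/z1.png',f(a,2.8));cv2.imwrite('pics/z2.png',f(b,2.9))
np.set_printoptions(precision=4,suppress=True)
for uv in[(380,157),(437,140),(488,175),(430,195)]:print(plane('scene',uv,.205))
for uv in[(256,134),(297,120),(338,132),(304,150)]:print('s',plane('side',uv,.205))
print(plane('scene',(385,325),.014),plane('side',(336,259),.038))
```

```text
[0.556  0.2448 0.205 ]
[0.6965 0.2422 0.205 ]
[0.6886 0.0953 0.205 ]
[0.5549 0.0993 0.205 ]
s [0.7145 0.2348 0.205 ]
s [0.6782 0.1031 0.205 ]
s [0.5498 0.1258 0.205 ]
s [0.5703 0.2591 0.205 ]
[0.4308 0.034  0.014 ] [0.4308 0.3764 0.038 ]
```

View pics/z1.png

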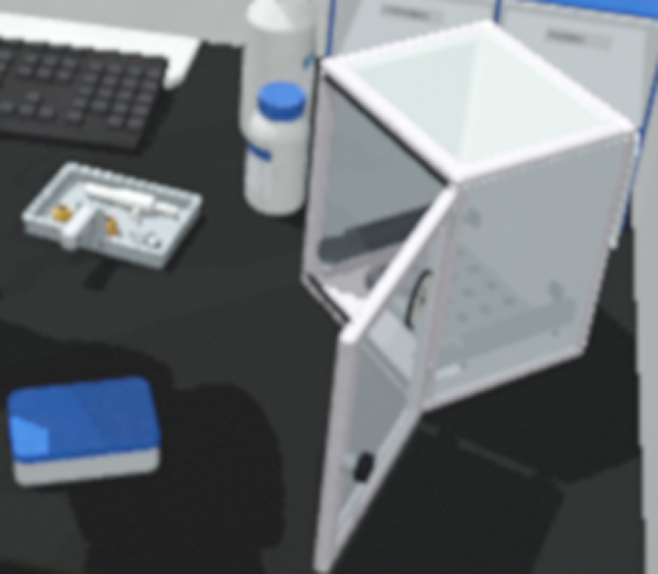

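View pics/z2.png

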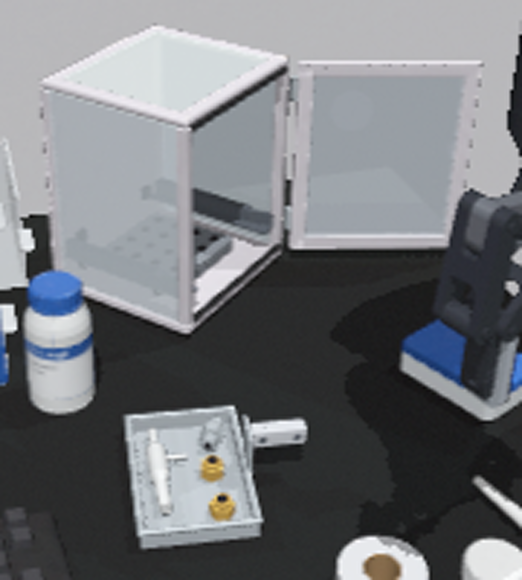

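```bash
cat > m1.py <<'E'
from h import *
np.set_printoptions(precision=4,suppress=True)
S=lambda p:ray('scene',(265+(p[0]+.5)/2.8-.5,130+(p[1]+.5)/2.8-.5))
D=lambda p:ray('side',(240+(p[0]+.5)/2.9-.5,110+(p[1]+.5)/2.9-.5))
for n,a,b in[('FL top',(323,62),(190,126)),('BL top',(488,22),(44,85)),('BR top',(635,128),(158,27)),('FR top',(456,182),(287,62)),('FL bot',(304,280),(190,332)),
 ('door top',(348,333),(482,63)),('door bot',(320,570),(468,247)),
 ('tray back+y',(72,163),(142,535)),('tray back-y',(203,203),(125,416)),('tray front-y',(163,262),(235,406)),('tray f+y',(25,213),(262,522)),
 ('handle end',(70,243),(306,424)),('bottlecap',(283,90),(55,282))]:
    # tray labels: order guess
    print(n,*tri([S(a),D(b)]))
E
python3 m1.py
```

```text
FL top [0.5672 0.2625 0.2019] [np.float64(0.0026022674055129406), np.float64(0.002602267405512875)]
BL top [0.7084 0.2507 0.2014] [np.float64(0.002208970412178387), np.float64(0.0022089704121784795)]
BR top [0.6939 0.0923 0.2028] [np.float64(0.0013110219417863493), np.float64(0.0013110219417863515)]
FR top [0.5567 0.1071 0.2   ] [np.float64(0.0003419747246773367), np.float64(0.00034197472467743497)]
FL bot [0.5678 0.262  0.0096] [np.float64(0.001143210635038098), np.float64(0.0011432106350381058)]
door top [0.4101 0.0252 0.2016] [np.float64(0.002654817839223549), np.float64(0.002654817839223453)]
door bot [0.4024 0.0211 0.0179] [np.float64(0.005884166338460835), np.float64(0.005884166338460702)]
tray back+y [0.4814 0.4862 0.0155] [np.float64(0.0031132321132354064), np.float64(0.0031132321132352238)]
tray back-y [0.5541 0.3858 0.0123] [np.float64(0.0003154727305296092), np.float64(0.00031547273052952697)]
tray front-y [0.486  0.3354 0.0115] [np.float64(0.0007918016969810473), np.float64(0.0007918016969809854)]
tray f+y [0.4149 0.4402 0.0167] [np.float64(0.002288700900052795), np.float64(0.0022887009000527475)]
handle end [0.4172 0.3603 0.0396] [np.float64(0.00012540134410053921), np.float64(0.00012540134410050246)]
bottlecap [0.619  0.3739 0.1073] [np.float64(0.0008466663317315979), np.float64(0.0008466663317317725)]
```

```bash
cat > goal.py <<'E'
from h import *
np.set_printoptions(precision=4,suppress=True)
C=np.array([0.6316,0.178]); CY=np.deg2rad(-5.0)
T=np.array([0.4841,0.4119]); TY=np.deg2rad(35.7)
def toolR(yaw,lean):
    tx=np.array([np.cos(yaw),np.sin(yaw),0]);k=np.array([0,0,1.]);l=np.deg2rad(lean)
    z=np.sin(l)*tx-np.cos(l)*k;y=np.array([-np.sin(yaw),np.cos(yaw),0]);return np.column_stack([np.cross(y,z),y,z])
def inc(g,yaw,lean,back=0,st=None,p0=None,R0=None):
    """g grasp point world; print increment from current pose"""
    st=st or readout.observe(); Rg=toolR(yaw,lean); p=np.array(g)-Rg[:,2]*(0.155+back)
    A=rot(st['tool_rot']).as_matrix() if R0 is None else R0; q=np.array(st['position']) if p0 is None else p0
    print('TCP',p,'inc',A.T@(p-q)*100,R.from_matrix(A.T@Rg).as_rotvec(degrees=True)); return p,Rg
E
python3 - <<'E'
from goal import *
for n,uv,z in[('roll',(232,212),.03),('tube1',(188,167),.11),('tube2',(165,176),.11),('flask',(140,143),.11),('case',(295,278),.028)]: print(n,plane('scene',uv,z))
for n,uv,z in[('roll',(372,308),.03),('tubeA',(389,330),.11),('tubeB',(427,337),.11),('white',(410,303),.11)]: print(n,plane('side',uv,z))
x=np.r_[np.cos(TY),np.sin(TY)]
g=np.r_[T-.067*x,.039]; print(g)
inc(g,TY,40,.09)
E
```

```text
roll [0.3211 0.4491 0.03  ]
tube1 [0.2671 0.5464 0.11  ]
tube2 [0.2135 0.5353 0.11  ]
flask [0.2045 0.7059 0.11  ]
case [0.3446 0.201  0.028 ]
roll [0.32   0.4594 0.03  ]
tubeA [0.264  0.5596 0.11  ]
tubeB [0.2122 0.5464 0.11  ]
white [0.2514 0.4949 0.11  ]
[0.4297 0.3728 0.039 ]
TCP [0.3018 0.2809 0.2267] inc [-14.5415 -16.3975  17.7586] [-21.7004 -35.9796 -59.4407]
```

send_rows(
  increments="-10 -12 2 -10.8 -18 -29.7 -0.1; -14.5 -16.4 4 -21.7 -36 -59.4 -0.1; -14.5 -16.4 6 -21.7 -36 -59.4 -0.1; -14.5 -16.4 10 -21.7 -36 -59.4 -0.1; -14.5 -16.4 14 -21.7 -36 -59.4 -0.1; -14.5 -16.4 17.8 -21.7 -36 -59.4 -0.1; -14.5 -16.4 17.8 -21.7 -36 -59.4 -0.1; -14.5 -16.4 17.8 -21.7 -36 -59.4 -0.1; -14.5 -16.4 17.8 -21.7 -36 -59.4 -0.1; -14.5 -16.4 17.8 -21.7 -36 -59.4 -0.1",
)

```text
time: 1.35
position: [0.3017, 0.2816, 0.2274]
tool_rot: [0.326, -0.287, 0.895, 0.105]
wrist_force: [0.2, -0.0, -0.2]
gripper_width: 0.0471
gripper_force: 0.0
```

Run:
```python
from goal import *
s=readout.observe();print(s['joint_pos'])
im=save('wrist','w1.png');np.save('st1.npy',s,allow_pickle=True)
x=np.r_[np.cos(TY),np.sin(TY),0]; t=np.r_[T,0]
for d in(.083,.042):print(proj('wrist',t-d*x+[0,0,.046],s))
```

```text
[ 0.7777 -0.6891 -0.875   0.6917 -0.0996  0.1211]
[317.8669 205.208 ]
[318.1028 231.3899]
```

View pics/w1.png

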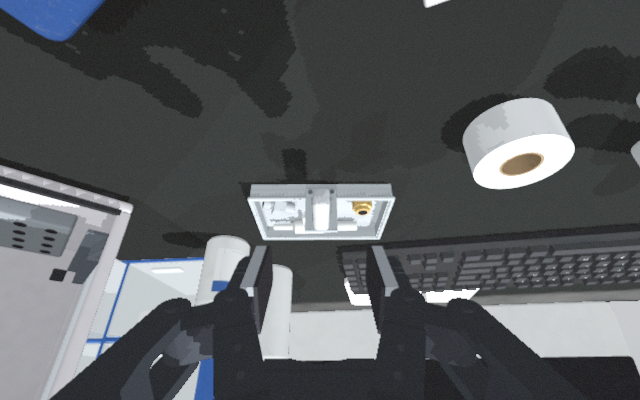

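The wrist view (image upside down) shows the tray at (250-395, 183-240) and its handle near column 320, rows 188-230, within about 2 px of the prediction. I'll take one zoom to pin it down.

Run:
```python
from goal import *
a=cv2.imread('pics/w1.png')[172:248,240:405]
cv2.imwrite('pics/z3.png',cv2.resize(a,None,fx=4.8,fy=4.8,interpolation=cv2.INTER_CUBIC))
```

```text
(no output)
```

View pics/z3.png

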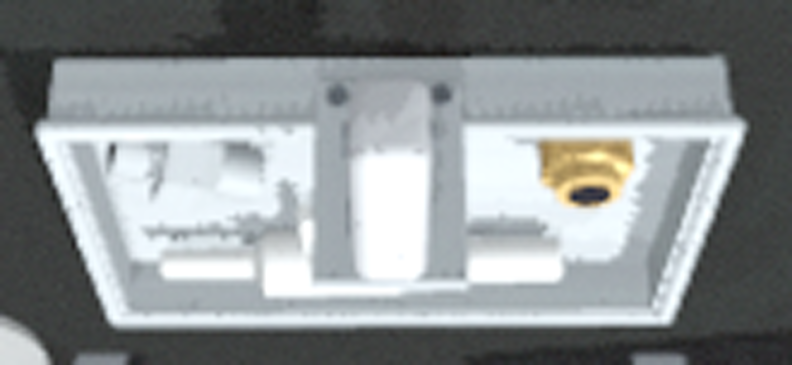

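Run:
```python
from goal import *
s=np.load('st1.npy',allow_pickle=True).item()
P=lambda p,z:plane('wrist',(240+(p[0]+.5)/4.8-.5,172+(p[1]+.5)/4.8-.5),z,s)
h=[P((353,153),.046),P((430,153),.046),P((357,275),.046),P((428,275),.046)]
f=[P((38,125),.015),P((745,125),.015),P((112,325),.015),P((675,325),.015),P((50,58),0),P((725,58),0)]
print(np.array(h),np.array(f),sep='\n')
d=(h[2]+h[3]-h[0]-h[1])/2; print('bar',np.linalg.norm(d),np.degrees(np.arctan2(d[1],d[0])),'width',np.linalg.norm(h[1]-h[0]))
d=f[1]-f[0];print('front',np.linalg.norm(d),np.degrees(np.arctan2(-d[0],d[1])));d=f[3]-f[2];print('back',np.linalg.norm(d),np.degrees(np.arctan2(-d[0],d[1])))
print('ctr',sum(f[:4])/4,'bar end',(h[0]+h[1])/2)
# height check: handle end top, wrist vs side view
D=lambda p:ray('side',(240+(p[0]+.5)/2.9-.5,110+(p[1]+.5)/2.9-.5))
W=lambda p:ray('wrist',(240+(p[0]+.5)/4.8-.5,172+(p[1]+.5)/4.8-.5),s)
print(tri([D((304,421)),W((391,153))]),tri([D((250,427)),W((391,275))]))
```

```text
[[0.4166 0.3596 0.046 ]
 [0.4105 0.3682 0.046 ]
 [0.4482 0.3822 0.046 ]
 [0.4416 0.3915 0.046 ]]
[[0.4844 0.3399 0.015 ]
 [0.4134 0.4396 0.015 ]
 [0.5538 0.3895 0.015 ]
 [0.4817 0.491  0.015 ]
 [0.4856 0.3409 0.    ]
 [0.4154 0.4395 0.    ]]
bar 0.03882661452070052 36.187944216177996 width 0.010625869340157811
front 0.12245148773552611 35.45080137405423
back 0.12447698076197125 35.398808842780625
ctr [0.4833 0.415  0.015 ] bar end [0.4136 0.3639 0.046 ]
(array([0.4165, 0.3651, 0.0451]), [np.float64(0.0010524387400200688), np.float64(0.0010524387400200545)]) (array([0.4481, 0.3883, 0.0449]), [np.float64(0.0006258207427473673), np.float64(0.0006258207427474193)])
```

```bash
sed -i 's/^T=.*/T=np.array([0.4837,0.4135]); TY=np.deg2rad(35.6)/' goal.py
python3 - <<'E'
from goal import *
x=np.r_[np.cos(TY),np.sin(TY)]
g=np.r_[T-.069*x,.039]; inc(g,TY,40)
E
```

```text
TCP [0.3466 0.3153 0.1577] inc [0.1742 0.1255 8.9327] [ 0.0542  0.0539 -0.0344]
```

send_rows(
  increments="0.17 0.13 3 0 0 0 -0.1; 0.17 0.13 6 0 0 0 -0.1; 0.17 0.13 7.5 0 0 0 -0.1; 0.17 0.13 8.9 0 0 0 -0.1; 0.17 0.13 8.9 0 0 0 -0.1; 0.17 0.13 8.9 0 0 0 -0.1",
)

```text
time: 2.15
position: [0.3462, 0.3151, 0.1579]
tool_rot: [0.326, -0.287, 0.894, 0.105]
wrist_force: [0.0, -0.7, -0.4]
gripper_width: 0.047
gripper_force: 0.0
```

Run:
```python
from h import *
im=save('side','s2.png')[170:310,230:430,::-1];w=save('wrist','w2.png')[150:360,180:460,::-1]
cv2.imwrite('pics/z4.png',np.vstack([cv2.resize(im,(400,280),interpolation=cv2.INTER_CUBIC),cv2.resize(w,(400,300),interpolation=cv2.INTER_CUBIC)]))
```

```text
(no output)
```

View pics/z4.png

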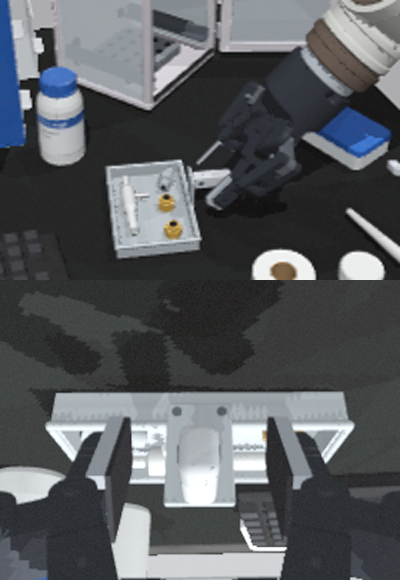

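The handle (column 199 in the lower half) lies centred between the pads (120 and 275), clear of the bracket. Closing now.

send_rows(
  increments="0.17 0 0 0 0 0 1; 0 0 0 0 0 0 1; 0 0 0 0 0 0 1; 0 0 0 0 0 0 1; 0 0 0 0 0 0 1; 0 0 0 0 0 0 1; 0 0 0 0 0 0 1; 0 0 0 0 0 0 1",
)

```text
time: 3.25
position: [0.3463, 0.315, 0.1576]
tool_rot: [0.326, -0.288, 0.894, 0.105]
wrist_force: [-2.6, -1.2, 2.9]
gripper_width: 0.0108
gripper_force: 60.5
```

send_rows(
  increments="-0.2 0 -0.23 0 0 0 1; -0.5 0 -0.6 0 0 0 1; -0.95 0 -1.15 0 0 0 1; -1.6 0 -1.9 0 0 0 1; -2.25 0 -2.7 0 0 0 1; -2.9 0 -3.45 0 0 0 1; -3.5 0 -4.2 0 0 0 1; -3.85 0 -4.6 0 0 0 1; -3.85 0 -4.6 0 0 0 1; -3.85 0 -4.6 0 0 0 1",
)

```text
time: 4.5
position: [0.346, 0.3148, 0.217]
tool_rot: [0.326, -0.288, 0.894, 0.105]
wrist_force: [-0.5, -0.4, -2.7]
gripper_width: 0.0108
gripper_force: 59.8
```

Run:
```python
from h import *
print(readout.observe()['joint_pos'])
im=save('side','s3.png')[150:310,230:430,::-1];w=save('scene','c3.png')[150:260,250:400,::-1];v=save('wrist','w3.png')[150:360,180:460,::-1]
np.save('st3.npy',readout.observe(),allow_pickle=True)
cv2.imwrite('pics/z5.png',np.hstack([cv2.resize(im,None,fx=2,fy=2,interpolation=2),cv2.resize(v,(400,320),interpolation=2)]))
```

```text
[ 0.7589513  -0.50457309 -0.79580536  0.58533211 -0.08726657  0.10511122]
```

View pics/z5.png

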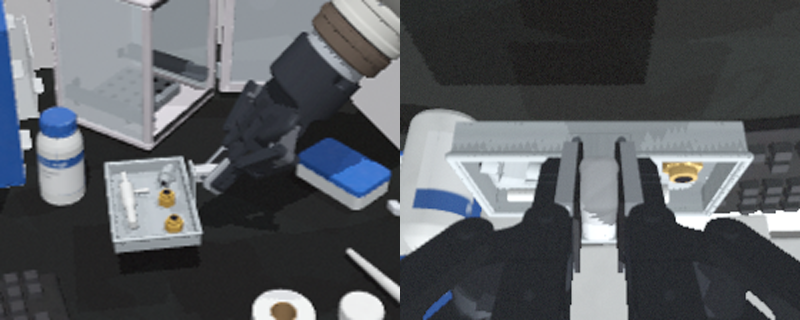

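Run:
```python
from goal import *
s=np.load('st3.npy',allow_pickle=True).item()
D=lambda p:ray('side',(230+(p[0]+.5)/2-.5,150+(p[1]+.5)/2-.5))
W=lambda p:ray('wrist',(180+(p[0]-400+.5)*.7-.5,150+(p[1]+.5)*210/320-.5),s)
P=np.array([tri([D(a),W(b)])[0] for a,b in[((183,156),(446,155)),((202,238),(750,155)),((105,165),(477,212)),((112,242),(728,212))]])
print(P)
f=(P[0]+P[1])/2;b=(P[2]+P[3])/2;d=b-f;print('x dir',d,'pitch deg',np.degrees(np.arctan2(d[2],np.hypot(*d[:2]))),'yaw',np.degrees(np.arctan2(d[1],d[0])))
# predicted rigid: tray centre given grasp
Rg=rot(s['tool_rot']).as_matrix();g=np.array(s['position'])+.155*Rg[:,2];print('grasp',g,'ctr meas',P.mean(0))
x=np.r_[np.cos(TY),np.sin(TY)];print('pred rim ctr',g[:2]+.069*x,g[2]-.039+.015)
```

```text
[[0.4843 0.3393 0.0746]
 [0.4142 0.4407 0.0716]
 [0.5549 0.3836 0.0706]
 [0.4765 0.4936 0.0756]]
x dir [ 0.0664  0.0485 -0.    ] pitch deg -0.009777073088882492 yaw 36.15557867780551
grasp [0.427  0.373  0.0983] ctr meas [0.4825 0.4143 0.0731]
pred rim ctr [0.4831 0.4131] 0.0743356997816485
```

```bash
cat > wp.py <<'E'
from goal import *
def way(c1,yaw1,z1,lean=40,c0=None,yaw0=None,n=10,frac=(0,1)):
    """tray centre/yaw/underside z interpolated; waypoints relative to current pose"""
    s=readout.observe();A=rot(s['tool_rot']).as_matrix();q=np.array(s['position']);g=q+.155*A[:,2]
    yaw_now=np.arctan2(A[1,2],A[0,2]); c_now=g[:2]+.069*np.r_[np.cos(yaw_now),np.sin(yaw_now)]; z_now=g[2]-.039
    print('now tray',c_now,np.degrees(yaw_now),z_now)
    for i in range(1,n+1):
        f=(1-np.cos(np.pi*i/n))/2
        c=c_now+f*(np.array(c1)-c_now);y=yaw_now+f*(yaw1-yaw_now);z=z_now+f*(z1-z_now)
        gg=np.r_[c-.069*np.r_[np.cos(y),np.sin(y)],z+.039];Rg=toolR(y,lean);p=gg-.155*Rg[:,2]
        print(*np.round(np.r_[A.T@(p-q)*100,R.from_matrix(A.T@Rg).as_rotvec(degrees=True)],1),'1;',end=' ')
    print()
E
python3 - <<'E'
from wp import *
way((.476,.30),np.deg2rad(15.6),.062)
E
```

```text
now tray [0.4831 0.4132] 35.69577202695046 0.059335699781648495
0.1 -0.1 -0.1 0.3 0.0 0.3 1; 0.5 -0.3 -0.5 1.2 0.0 1.4 1; 1.1 -0.6 -1.0 2.7 0.0 3.1 1; 1.7 -1.0 -1.6 4.5 0.0 5.3 1; 2.5 -1.5 -2.2 6.5 0.0 7.6 1; 3.1 -1.9 -2.9 8.5 0.0 10.0 1; 3.7 -2.3 -3.4 10.3 0.0 12.2 1; 4.2 -2.7 -3.8 11.7 0.0 13.9 1; 4.4 -2.9 -4.1 12.6 0.0 15.0 1; 4.5 -3.0 -4.2 12.9 0.0 15.3 1;
```

send_rows(
  increments="0.1 -0.1 -0.1 0.3 0 0.3 1; 0.5 -0.3 -0.5 1.2 0 1.4 1; 1.1 -0.6 -1 2.7 0 3.1 1; 1.7 -1 -1.6 4.5 0 5.3 1; 2.5 -1.5 -2.2 6.5 0 7.6 1; 3.1 -1.9 -2.9 8.5 0 10 1; 3.7 -2.3 -3.4 10.3 0 12.2 1; 4.2 -2.7 -3.8 11.7 0 13.9 1; 4.4 -2.9 -4.1 12.6 0 15 1; 4.5 -3 -4.2 12.9 0 15.3 1",
)

```text
time: 5.9
position: [0.3136, 0.2546, 0.2208]
tool_rot: [0.34, -0.128, 0.931, 0.047]
wrist_force: [0.5, -0.5, -2.3]
gripper_width: 0.0108
gripper_force: 59.8
```

Run:
```python
from wp import *
way((.473,.192),np.deg2rad(-5),.062)
```

```text
now tray [0.4762 0.3001] 15.652404749402592 0.06326545221801871
0.0 -0.1 -0.0 0.3 0.1 0.3 1; 0.2 -0.4 -0.2 1.3 0.1 1.5 1; 0.5 -0.9 -0.4 2.7 0.1 3.2 1; 0.8 -1.5 -0.6 4.6 0.1 5.4 1; 1.0 -2.1 -0.8 6.6 0.1 7.9 1; 1.3 -2.8 -1.0 8.7 0.1 10.3 1; 1.5 -3.4 -1.1 10.5 0.1 12.5 1; 1.6 -3.9 -1.2 12.0 0.1 14.3 1; 1.7 -4.3 -1.3 13.0 0.1 15.4 1; 1.7 -4.4 -1.3 13.3 0.1 15.8 1;
```

send_rows(
  increments="0 -0.1 0 0.3 0 0.3 1; 0.2 -0.4 -0.2 1.3 0.1 1.5 1; 0.5 -0.9 -0.4 2.7 0.1 3.2 1; 0.8 -1.5 -0.6 4.6 0.1 5.4 1; 1 -2.1 -0.8 6.6 0.1 7.9 1; 1.3 -2.8 -1 8.7 0.1 10.3 1; 1.5 -3.4 -1.1 10.5 0.1 12.5 1; 1.6 -3.9 -1.2 12 0.1 14.3 1; 1.7 -4.3 -1.3 13 0.1 15.4 1; 1.7 -4.4 -1.3 13.3 0.1 15.8 1",
)

```text
time: 7.15
position: [0.305, 0.2064, 0.2197]
tool_rot: [0.341, 0.041, 0.939, -0.015]
wrist_force: [-0.0, -0.0, -3.2]
gripper_width: 0.0108
gripper_force: 59.8
```

Run:
```python
from h import *
s=readout.observe();np.save('st4.npy',s,allow_pickle=True);print(s['joint_pos'])
im=save('side','s4.png')[110:270,225:425,::-1];c=save('scene','c4.png')[130:290,340:500,::-1];v=save('wrist','w4.png')[:,:,::-1]
r=lambda i,w,h:cv2.resize(i,(w,h),interpolation=cv2.INTER_CUBIC)
cv2.imwrite('pics/z6.png',np.vstack([np.hstack([r(im,400,320),r(c,320,320)]),np.hstack([r(v[80:280,70:520],630,280),np.zeros((280,90,3),np.uint8)])]))
```

```text
[ 0.73862165 -0.70773355 -0.87064513  0.89165561 -0.49234639  0.69422393]
```

View pics/z6.png

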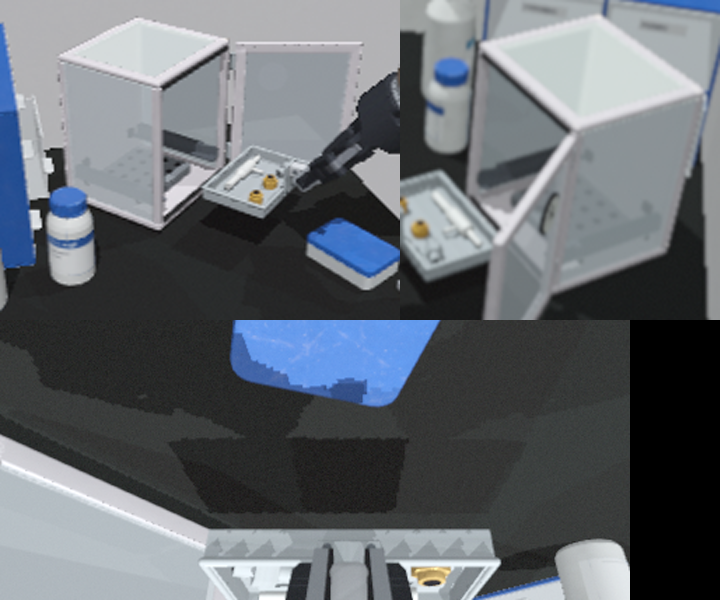

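The side and scene views show the tray level in front of the cabinet with all parts in it, and the door clear of the gripper. The wrist view shows the door at left (0-200, 450-530).

Run:
```python
from goal import *
s=np.load('st4.npy',allow_pickle=True).item()
m=np.array([[-72,81],[72,81],[72,-81],[-72,-81]])/1e3
P=np.array([[.5672,.2625],[.7084,.2507],[.6939,.0923],[.5567,.1071]])
c=P.mean(0);H=m.T@(P-c);a=np.arctan2(H[0,1]-H[1,0],H[0,0]+H[1,1]);print('fit',c,np.degrees(a))
Rz=np.array([[np.cos(a),-np.sin(a)],[np.sin(a),np.cos(a)]])
print((P-c)@Rz-m)
for n,x,y,z in[('FLbot',-72,81,0),('FL in',-72,75,40),('FL100',-72,75,100),('FLtop',-72,75,197),('FRin',-72,-75,40),('FR100',-72,-75,100),('FRtop',-72,-75,197),('run L',-66,55.5,40),('run R',-66,-55.5,40),('runL end',64,55.5,40)]:
    w=np.r_[c+Rz@[x/1e3,y/1e3],z/1e3];print(n,w,proj('wrist',w,s))
```

```text
fit [0.6316 0.1781] -4.953392573747226
[[ 0.0006 -0.0025]
 [-0.0017 -0.0021]
 [-0.0025  0.0009]
 [ 0.0036  0.0038]]
FLbot [0.5668 0.2651 0.    ] [397.2666 228.5501]
FL in [0.5663 0.2591 0.04  ] [396.4112 265.7541]
FL100 [0.5663 0.2591 0.1   ] [405.178  332.1103]
FLtop [0.5663 0.2591 0.197 ] [424.5037 478.387 ]
FRin [0.5533 0.1096 0.04  ] [242.4773 265.7576]
FR100 [0.5533 0.1096 0.1   ] [233.7875 332.053 ]
FRtop [0.5533 0.1096 0.197 ] [214.6375 478.1516]
run L [0.5706 0.2391 0.04  ] [375.4572 267.7892]
run R [0.561  0.1286 0.04  ] [263.4016 267.7905]
runL end [0.7001 0.2279 0.04  ] [360.8365 299.84  ]
```

Run:
```python
from goal import *
a=cv2.imread('pics/w4.png')[222:372,215:425]
cv2.imwrite('pics/z7.png',cv2.resize(a,None,fx=3.8,fy=3.8,interpolation=cv2.INTER_CUBIC))
```

```text
(no output)
```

View pics/z7.png

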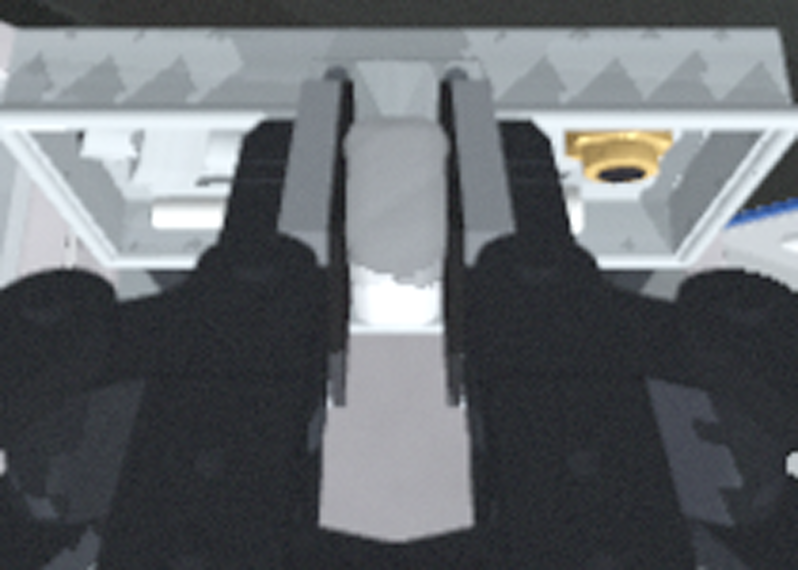

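The wrist view shows the tray rim spanning (5-798) and its back rim (115-680). The slivers of cabinet on either side are symmetric about column 400, so the tray is centred on the cabinet. Going down to runner height.

```bash
sed -i 's/^C=.*/C=np.array([0.6316,0.1781]); CY=np.deg2rad(-4.95)/' goal.py
cat >> goal.py <<'E'
RC=np.array([[np.cos(CY),-np.sin(CY)],[np.sin(CY),np.cos(CY)]])
def cab(x,y=0): return C+RC@[x,y]
def trayincab():
    s=readout.observe();A=rot(s['tool_rot']).as_matrix();g=np.array(s['position'])+.155*A[:,2];yw=np.arctan2(A[1,2],A[0,2])
    c=g[:2]+.069*np.r_[np.cos(yw),np.sin(yw)];print('tray in cab',RC.T@(c-C),'dyaw',np.degrees(yw-CY),'z',g[2]-.039,'F',s['wrist_force'],'M',s['moment'])
E
python3 - <<'E'
from wp import *
way(cab(-.135),CY,.0445,n=6)
E
```

```text
now tray [0.4729 0.1919] -4.9933820097487125 0.06188170481537713
-0.0 -0.0 0.2 -0.0 -0.0 0.0 1; -0.2 -0.0 0.7 -0.0 -0.0 -0.0 1; -0.4 -0.0 1.4 -0.0 -0.0 -0.0 1; -0.5 -0.0 2.2 -0.0 -0.0 -0.0 1; -0.7 -0.0 2.7 -0.0 -0.0 -0.0 1; -0.7 -0.0 2.9 -0.0 -0.0 -0.0 1;
```

send_rows(
  increments="0 0 0.2 0 0 0 1; -0.2 0 0.7 0 0 0 1; -0.4 0 1.4 0 0 0 1; -0.5 0 2.2 0 0 0 1; -0.7 0 2.7 0 0 0 1; -0.7 0 2.9 0 0 0 1; -0.7 0 2.9 0 0 0 1; -0.7 0 2.9 0 0 0 1",
)

```text
time: 8.3
position: [0.3288, 0.2045, 0.202]
tool_rot: [0.341, 0.041, 0.939, -0.015]
wrist_force: [0.6, 0.8, -2.4]
gripper_width: 0.011
gripper_force: 59.8
```

Run:
```python
from wp import *
trayincab()
way(cab(-.065),CY,.0445)
```

```text
tray in cab [-0.1353  0.    ] dyaw -0.05014657500255205 z 0.044246930896098456 F [ 0.5732  0.7769 -2.3876] M [ 0.0896  0.9685 -0.0116]
now tray [0.4968 0.1898] -5.000146575002553 0.044246930896098456
-0.1 -0.0 0.1 -0.0 -0.0 0.0 1; -0.5 -0.0 0.4 -0.0 -0.0 -0.0 1; -1.1 -0.0 0.9 -0.0 -0.0 -0.0 1; -1.9 -0.0 1.6 -0.0 -0.0 -0.0 1; -2.7 -0.0 2.2 -0.0 -0.0 -0.0 1; -3.5 -0.0 2.9 -0.0 -0.0 -0.0 1; -4.3 -0.0 3.6 -0.0 -0.0 -0.0 1; -4.9 -0.0 4.1 -0.0 -0.0 -0.0 1; -5.3 -0.0 4.4 -0.0 -0.0 -0.0 1; -5.4 -0.0 4.5 -0.0 -0.0 -0.0 1;
```

send_rows(
  increments="-0.1 0 0.1 0 0 0 1; -0.5 0 0.4 0 0 0 1; -1.1 0 0.9 0 0 0 1; -1.9 0 1.6 0 0 0 1; -2.7 0 2.25 0 0 0 1; -3.5 0 2.95 0 0 0 1; -4.3 0 3.6 0 0 0 1; -4.9 0 4.1 0 0 0 1; -5.3 0 4.4 0 0 0 1; -5.4 0 4.5 0 0 0 1",
)

```text
time: 9.55
position: [0.3991, 0.1983, 0.2021]
tool_rot: [0.341, 0.041, 0.939, -0.015]
wrist_force: [0.8, -0.3, -2.3]
gripper_width: 0.0114
gripper_force: 59.8
```

Run:
```python
from wp import *
trayincab()
way(cab(-.005),CY,.0435)
```

```text
tray in cab [-0.0648 -0.0002] dyaw -0.08396002252685479 z 0.04425208105174299 F [ 0.7695 -0.3469 -2.2517] M [0.1306 1.0594 0.0365]
now tray [0.567  0.1835] -5.0339600225268555 0.04425208105174299
-0.1 0.0 0.1 -0.0 -0.0 0.0 1; -0.4 0.0 0.4 -0.0 -0.0 0.0 1; -0.9 0.0 0.8 -0.0 -0.0 0.0 1; -1.6 0.0 1.3 -0.0 -0.0 0.0 1; -2.3 0.0 2.0 -0.0 -0.0 -0.0 1; -3.0 0.0 2.6 -0.0 -0.0 -0.0 1; -3.6 0.0 3.1 -0.0 -0.0 -0.0 1; -4.1 0.0 3.5 -0.0 -0.0 -0.0 1; -4.4 0.0 3.8 -0.1 -0.0 -0.0 1; -4.5 0.0 3.9 -0.1 -0.0 -0.0 1;
```

send_rows(
  increments="-0.1 0 0.1 0 0 0 1; -0.4 0 0.4 0 0 0 1; -0.9 0 0.8 0 0 0 1; -1.6 0 1.3 0 0 0 1; -2.3 0 2 0 0 0 1; -3 0 2.6 0 0 0 1; -3.6 0 3.1 0 0 0 1; -4.1 0 3.5 0 0 0 1; -4.4 0 3.8 0 0 0 1; -4.5 0 3.9 0 0 0 1",
)

```text
time: 10.8
position: [0.4583, 0.1931, 0.201]
tool_rot: [0.341, 0.041, 0.939, -0.015]
wrist_force: [0.1, -0.0, -1.8]
gripper_width: 0.0111
gripper_force: 59.8
```

Run:
```python
from wp import *
trayincab()
way(cab(.017),CY,.0425,n=6)
```

```text
tray in cab [-0.0054 -0.0003] dyaw -0.07906897780511947 z 0.04319354940847552 F [ 0.1021 -0.0081 -1.7719] M [0.0918 1.0252 0.0228]
now tray [0.6262 0.1783] -5.02906897780512 0.04319354940847552
-0.1 0.0 0.1 -0.0 -0.0 0.0 1; -0.4 0.0 0.4 -0.0 -0.0 0.0 1; -0.8 0.0 0.7 -0.0 -0.0 -0.0 1; -1.2 0.0 1.1 -0.0 -0.0 -0.0 1; -1.5 0.0 1.4 -0.0 -0.0 -0.0 1; -1.7 0.0 1.5 -0.1 -0.0 -0.0 1;
```

send_rows(
  increments="-0.1 0 0.1 0 0 0 1; -0.4 0 0.35 0 0 0 1; -0.8 0 0.7 0 0 0 1; -1.2 0 1.1 0 0 0 1; -1.5 0 1.35 0 0 0 1; -1.65 0 1.5 0 0 0 1; -1.65 0 1.5 0 0 0 1",
)

```text
time: 11.68
position: [0.4805, 0.1911, 0.2001]
tool_rot: [0.341, 0.041, 0.939, -0.015]
wrist_force: [0.2, -0.0, -1.7]
gripper_width: 0.0107
gripper_force: 59.8
```

send_rows(
  increments="0.03 0 0.04 0 0 0 1; 0.06 0 0.08 0 0 0 1; 0.1 0 0.11 0 0 0 1; 0.1 0 0.11 0 0 0 1",
)

```text
time: 12.18
position: [0.4803, 0.1912, 0.1987]
tool_rot: [0.341, 0.041, 0.939, -0.015]
wrist_force: [0.7, 0.0, -2.6]
gripper_width: 0.0108
gripper_force: 59.8
```

Run:
```python
from wp import *
trayincab()
```

```text
tray in cab [ 0.0167 -0.0002] dyaw -0.068402523698905 z 0.04087253584563474 F [ 0.673   0.0335 -2.5663] M [0.0947 1.02   0.0444]
```

send_rows(
  increments="-0.08 0 0.06 0 0 0 1; -0.15 0 0.13 0 0 0 1; -0.23 0 0.19 0 0 0 1; -0.23 0 0.19 0 0 0 1",
)

```text
time: 12.68
position: [0.4834, 0.1909, 0.1987]
tool_rot: [0.341, 0.041, 0.939, -0.015]
wrist_force: [0.1, -0.3, -3.0]
gripper_width: 0.0108
gripper_force: 59.8
```

Run:
```python
from wp import *
trayincab()
```

```text
tray in cab [ 0.0198 -0.0002] dyaw -0.07192393274436366 z 0.04094432536894759 F [ 0.1089 -0.3306 -3.0257] M [ 0.1238  0.9481 -0.0564]
```

send_rows(
  increments="0.03 0 0.04 0 0 0 1; 0.06 0 0.07 0 0 0 1; 0.06 0 0.07 0 0 0 1",
)

```text
time: 13.05
position: [0.4834, 0.1909, 0.1981]
tool_rot: [0.342, 0.041, 0.939, -0.015]
wrist_force: [-0.9, -0.0, -0.5]
gripper_width: 0.0107
gripper_force: 60.0
```

send_rows(
  increments="-0.08 0 0.06 0 0 0 1; -0.15 0 0.13 0 0 0 1; -0.15 0 0.13 0 0 0 1",
)

```text
time: 13.42
position: [0.4852, 0.1907, 0.1979]
tool_rot: [0.341, 0.041, 0.939, -0.015]
wrist_force: [-4.4, -1.0, 2.8]
gripper_width: 0.0113
gripper_force: 60.7
```

Run:
```python
from wp import *
trayincab()
```

```text
tray in cab [ 0.0216 -0.0003] dyaw -0.07395936116239843 z 0.04012760041489174 F [-4.4066 -1.0055  2.846 ] M [-0.1077  0.9867 -0.0078]
```

send_rows(
  increments="-0.08 0 0.06 0 0 0 1; -0.12 0 0.1 0 0 0 1; -0.12 0 0.1 0 0 0 1",
)

```text
time: 13.8
position: [0.4857, 0.1906, 0.198]
tool_rot: [0.34, 0.04, 0.939, -0.015]
wrist_force: [-32.7, -2.4, 16.9]
gripper_width: 0.0113
gripper_force: 65.1
```

Run:
```python
from wp import *
trayincab()
```

```text
tray in cab [ 0.0218 -0.0004] dyaw -0.10386623540166427 z 0.040013794357721975 F [-32.6935  -2.39    16.9367] M [-0.5716  3.1193 -0.6031]
```

Firm stop at 22 mm. I'll relieve the push and let go.

send_rows(
  increments="0.06 0 -0.05 0 0 0 1; 0.12 0 -0.1 0 0 0 1; 0.12 0 -0.1 0 0 0 1; 0.12 0 -0.1 0 0 0 0.6; 0.12 0 -0.1 0 0 0 0.3; 0.12 0 -0.1 0 0 0 0.1; 0.12 0 -0.1 0 0 0 0.1; 0.12 0 -0.1 0 0 0 0.1",
)

```text
time: 14.8
position: [0.4853, 0.1907, 0.1978]
tool_rot: [0.341, 0.041, 0.939, -0.015]
wrist_force: [-0.5, 0.1, -0.1]
gripper_width: 0.0384
gripper_force: 0.0
```

Run:
```python
from wp import *
trayincab()
s=readout.observe();np.save('st5.npy',s,allow_pickle=True);print(s['gripper_width'],s['joint_pos'])
save('side','s5.png');save('scene','c5.png')
```

```text
tray in cab [ 0.0217 -0.0002] dyaw -0.06932357394099174 z 0.039990711861882404 F [-0.4541  0.1183 -0.1164] M [ 0.0118  0.5755 -0.0324]
0.038367803104970795 [ 0.4443 -0.2903 -0.677   0.5585 -0.3318  0.4233]
```

send_rows(
  increments="0.4 0 -0.3 0 0 0 0.1; 1.2 0 -1 0 0 0 0.1; 2.7 0 -2.3 0 0 0 0.1; 4.6 0 -3.9 0 0 0 0.1; 6.5 0 -5.5 0 0 0 0.1; 8.4 0 -7.1 0 0 0 0.1; 10 0 -8.4 0 0 0 0.1; 10.7 0 -9 0 0 0 0.1; 10.7 0 -9 0 0 0 0.1",
)

```text
time: 16.02
position: [0.3457, 0.2031, 0.1983]
tool_rot: [0.342, 0.041, 0.939, -0.015]
wrist_force: [0.6, 0.7, 0.4]
gripper_width: 0.0384
gripper_force: 0.0
```

```bash
cat >> goal.py <<'E'
Rv=toolR(CY,0); Hc=np.array([-.0765,-.0825])
def fing(th,d,r=.115): return Hc+r*np.array([-np.sin(th),np.cos(th)])+d*np.array([-np.cos(th),-np.sin(th)])
def goto(xy,ztip):
    "increment so that the vertical tool's fingertips are at world xy, ztip"
    s=readout.observe();A=rot(s['tool_rot']).as_matrix();q=np.array(s['position']);p=np.r_[xy,ztip+.173]
    print('TCP',p,'inc',np.round(A.T@(p-q)*100,2),np.round(R.from_matrix(A.T@Rv).as_rotvec(degrees=True),1))
E
python3 - <<'E'
from goal import *
a=cv2.imread('pics/scene0.png').astype(int);b=cv2.cvtColor(cams.capture('scene'),cv2.COLOR_RGB2BGR)
cv2.imwrite('pics/c6.png',b); w=save('wrist','w6.png')
# bystanders unmoved? difference at their pixels in scene
for n,(x0,x1,y0,y1) in dict(roll=(215,250,200,232),case=(265,325,262,305),bottle=(350,376,160,207)).items():
    print(n,np.abs(a[y0:y1,x0:x1]-b[y0:y1,x0:x1]).mean())
s=readout.observe();print(s['joint_pos'])
goto([.37,.17],.26)
print(cab(*fing(np.deg2rad(124.4),.05)),[(np.round(cab(*fing(np.deg2rad(t),.02)),3)) for t in(124,60,0)])
E
```

```text
roll 11.86547619047619
case 18.718475452196383
bottle 15.138297872340425
[ 0.6507 -0.6126 -0.8704  0.7574 -0.4471  0.6085]
TCP [0.37  0.17  0.433] inc [-17.12  -3.08 -16.28] [-0. 40. -0.]
[0.4727 0.0024] [array([0.457, 0.029]), array([0.443, 0.152]), array([0.538, 0.219])]
```

send_rows(
  increments="-5 -1 -5 0 10 0 1; -10 -2 -10 0 20 0 1; -14 -3 -13 0 30 0 1; -17.1 -3.1 -16.3 0 40 0 1; -17.1 -3.1 -16.3 0 40 0 1; -17.1 -3.1 -16.3 0 40 0 1; -17.1 -3.1 -16.3 0 40 0 1; -17.1 -3.1 -16.3 0 40 0 1",
)

```text
time: 17.12
position: [0.369, 0.1697, 0.4321]
tool_rot: [-0.0, 0.043, 0.999, -0.0]
wrist_force: [-0.2, 0.8, -0.6]
gripper_width: 0.0001
gripper_force: 0.0
```

Run:
```python
from goal import *
save('side','s7.png');save('wrist','w7.png');s=readout.observe();print(s['joint_pos'],s['gripper_width'])
p=cab(*fing(np.deg2rad(124.4),.055));goto(p,.26);goto(p,.15)
```

```text
[ 0.4312 -0.2393 -0.0754  1.7352 -0.      0.518 ] 6.498787123077003e-05
TCP [ 0.4752 -0.0019  0.433 ] inc [-12.06 -16.19  -0.05] [-0. -0. -0.]
TCP [ 0.4752 -0.0019  0.323 ] inc [-12.06 -16.18  10.95] [-0. -0. -0.]
```

send_rows(
  increments="-3 -4 0 0 0 0 1; -6 -8 0 0 0 0 1; -9 -12 0 0 0 0 1; -12 -16.2 0 0 0 0 1; -12 -16.2 0 0 0 0 1; -12 -16.2 3.5 0 0 0 1; -12 -16.2 7 0 0 0 1; -12 -16.2 10 0 0 0 1; -12 -16.2 11 0 0 0 1; -12 -16.2 11 0 0 0 1",
)

```text
time: 18.48
position: [0.4746, -0.0016, 0.323]
tool_rot: [-0.0, 0.043, 0.999, -0.0]
wrist_force: [-0.2, 0.5, 0.2]
gripper_width: 0.0002
gripper_force: 0.0
```

```bash
cat >> goal.py <<'E'
def arc(t0,t1,d,n=10,r=.115):
    s=readout.observe();A=rot(s['tool_rot']).as_matrix();q=np.array(s['position'])
    for t in np.linspace(t0,t1,n+1)[1:]:
        p=np.r_[cab(*fing(np.deg2rad(t),d,r)),.323];print(*np.round(A.T@(p-q)*100,1),'0 0 0 1;',end=' ')
    print()
E
python3 - <<'E'
from goal import *
s=readout.observe();print(s['joint_pos'],s['wrist_force'])
arc(135,80,.018)
E
```

```text
[-0.0034 -0.1079 -0.175   1.5045 -0.0001  0.0833] [-0.1626  0.5125  0.1944]
1.3 2.3 0.0 0 0 0 1; 2.1 3.1 0.0 0 0 0 1; 2.8 3.9 0.0 0 0 0 1; 3.4 4.9 0.0 0 0 0 1; 4.0 5.8 0.0 0 0 0 1; 4.4 6.9 0.0 0 0 0 1; 4.8 7.9 0.0 0 0 0 1; 5.0 9.0 0.0 0 0 0 1; 5.2 10.1 0.0 0 0 0 1; 5.2 11.2 0.0 0 0 0 1;
```

send_rows(
  increments="1 1.5 0 0 0 0 1; 2.1 3.1 0 0 0 0 1; 2.8 3.9 0 0 0 0 1; 3.4 4.9 0 0 0 0 1; 4 5.8 0 0 0 0 1; 4.4 6.9 0 0 0 0 1; 4.8 7.9 0 0 0 0 1; 5 9 0 0 0 0 1; 5.2 10.1 0 0 0 0 1; 5.2 11.2 0 0 0 0 1",
)

```text
time: 19.73
position: [0.4329, 0.1147, 0.3245]
tool_rot: [0.001, 0.044, 0.999, 0.0]
wrist_force: [1.5, -1.4, 5.5]
gripper_width: 0.0003
gripper_force: 0.7
```

Run:
```python
from goal import *
s=readout.observe();print(s['joint_pos'],s['wrist_force'],s['moment'])
save('scene','c8.png');save('side','s8.png')
arc(80,28,.018)
```

```text
[ 0.2592 -0.1744 -0.2311  1.5114 -0.0004  0.3464] [ 1.5487 -1.4002  5.4938] [-0.0466 -0.4026 -0.0753]
-0.0 1.0 0.1 0 0 0 1; -0.2 2.1 0.1 0 0 0 1; -0.5 3.1 0.1 0 0 0 1; -0.8 4.1 0.1 0 0 0 1; -1.2 5.0 0.2 0 0 0 1; -1.8 6.0 0.2 0 0 0 1; -2.4 6.8 0.2 0 0 0 1; -3.0 7.6 0.2 0 0 0 1; -3.8 8.4 0.2 0 0 0 1; -4.6 9.0 0.2 0 0 0 1;
```

send_rows(
  increments="0 0 -0.5 0 0 0 1; 0 0 -1 0 0 0 1; 0 0 -1 0 0 0 1",
)

```text
time: 20.2
position: [0.4329, 0.114, 0.3333]
tool_rot: [0.0, 0.044, 0.999, -0.0]
wrist_force: [-0.4, 0.5, -0.2]
gripper_width: -0.0002
gripper_force: 0.0
```

Run:
```python
from goal import *
s=readout.observe();print(s['wrist_force'],s['moment'],s['position'],RC.T@(s['position'][:2]-C))
# door free-edge check: predicted pixels for the door at several angles vs brightness change
a=cv2.imread('pics/side0.png').astype(int);b=cv2.imread('pics/s8.png').astype(int);c=cv2.imread('pics/scene0.png').astype(int);d=cv2.imread('pics/c8.png').astype(int)
for t in(124,100,90,80,70,60):
    for r,z in((.156,.195),(.156,.16),(.156,.02)):
        p=np.r_[cab(*fing(np.deg2rad(t),0,r)),z];u=np.round(proj('side',p)).astype(int);v=np.round(proj('scene',p)).astype(int)
        print(t,z,'side',u,a[u[1],u[0]],b[u[1],u[0]],'scene',v,c[v[1],v[0]],d[v[1],v[0]])
```

```text
[-0.3833  0.4915 -0.2311] [ 0.0359 -0.0285 -0.02  ] [0.4329 0.114  0.3333] [-0.1925 -0.081 ]
124 0.195 side [404 133] [186 180 184] [187 184 184] scene [388 252] [201 197 198] [157 154 144]
124 0.16 side [402 146] [187 180 183] [187 184 184] scene [386 269] [167 163 164] [157 154 144]
124 0.02 side [396 193] [53 46 43] [45 47 45] scene [379 330] [166 162 163] [53 53 49]
100 0.195 side [404 143] [200 197 200] [187 184 184] scene [354 233] [54 54 51] [158 155 146]
100 0.16 side [402 157] [186 180 182] [186 184 184] scene [353 250] [50 51 49] [157 154 144]
100 0.02 side [395 205] [44 39 38] [44 46 43] scene [349 310] [33 33 32] [52 53 49]
90 0.195 side [401 147] [187 180 185] [186 184 184] scene [344 224] [51 52 49] [157 154 145]
90 0.16 side [399 161] [188 182 185] [186 184 184] scene [344 241] [51 51 49] [158 155 145]
90 0.02 side [392 210] [54 47 44] [45 46 45] scene [341 300] [34 32 33] [50 49 48]
80 0.195 side [395 151] [164 158 151] [186 184 184] scene [338 214] [51 52 50] [172 168 169]
80 0.16 side [394 165] [164 158 152] [187 184 184] scene [337 231] [54 54 51] [172 168 169]
80 0.02 side [387 215] [27 27 27] [46 46 43] scene [335 290] [33 32 33] [49 50 49]
70 0.195 side [388 154] [164 158 152] [176 170 173] scene [335 205] [110 107 100] [179 175 176]
70 0.16 side [386 168] [164 158 151] [169 164 167] scene [334 221] [50 51 49] [162 157 159]
70 0.02 side [380 219] [28 28 28] [91 87 89] scene [332 280] [33 34 33] [158 154 155]
60 0.195 side [379 157] [164 158 152] [154 148 142] scene [334 195] [50 51 49] [52 52 50]
60 0.16 side [377 171] [170 164 158] [151 146 140] scene [334 212] [35 34 34] [161 157 158]
60 0.02 side [372 222] [26 27 26] [38 37 38] scene [332 270] [32 33 32] [149 145 146]
```

send_rows(
  increments="0 1 0 0 0 0 1; -0.2 2.1 0 0 0 0 1; -0.5 3.1 0 0 0 0 1; -0.8 4.1 0 0 0 0 1; -1.2 5 0 0 0 0 1; -1.8 6 0 0 0 0 1; -2.4 6.8 0 0 0 0 1; -3 7.6 0 0 0 0 1; -3.8 8.4 0 0 0 0 1; -4.6 9 0 0 0 0 1",
)

```text
time: 21.45
position: [0.4871, 0.2001, 0.3327]
tool_rot: [-0.0, 0.044, 0.999, -0.0]
wrist_force: [-0.5, -0.1, -0.7]
gripper_width: 0.0002
gripper_force: 0.3
```

Run:
```python
from goal import *
s=readout.observe();print(s['wrist_force'],s['position'],RC.T@(s['position'][:2]-C))
arc(28,2,.018,8)
```

```text
[-0.5089 -0.1086 -0.7128] [0.4871 0.2001 0.3327] [-0.1458  0.0095]
-0.5 0.5 1.0 0 0 0 1; -1.0 0.8 1.0 0 0 0 1; -1.6 1.2 1.0 0 0 0 1; -2.2 1.4 1.0 0 0 0 1; -2.8 1.7 1.0 0 0 0 1; -3.5 1.9 1.0 0 0 0 1; -4.1 2.1 1.0 0 0 0 1; -4.7 2.2 1.0 0 0 0 1;
```

send_rows(
  increments="-0.5 0.5 0 0 0 0 1; -1 0.8 0 0 0 0 1; -1.6 1.2 0 0 0 0 1; -2.2 1.4 0 0 0 0 1; -2.8 1.7 0 0 0 0 1; -3.5 1.9 0 0 0 0 1; -4.1 2.1 0 0 0 0 1; -4.5 2.2 0 0 0 0 1; -4.5 2.2 0 0 0 0 1",
)

```text
time: 22.58
position: [0.5336, 0.2177, 0.3326]
tool_rot: [-0.0, 0.044, 0.999, -0.0]
wrist_force: [-0.4, -0.4, -0.0]
gripper_width: 0.0
gripper_force: 0.0
```

Run:
```python
from goal import *
s=readout.observe();print(s['wrist_force'],s['moment'],s['position'],RC.T@(s['position'][:2]-C))
```

```text
[-0.3752 -0.4236 -0.0348] [ 0.0044 -0.0139 -0.0057] [0.5336 0.2177 0.3326] [-0.1011  0.031 ]
```

send_rows(
  increments="-0.2 0 0 0 0 0 1; -0.4 0 0 0 0 0 1; -0.6 0 0 0 0 0 1; -0.6 0 0 0 0 0 1",
)

```text
time: 23.08
position: [0.5394, 0.2171, 0.3327]
tool_rot: [-0.0, 0.044, 0.999, -0.0]
wrist_force: [-0.5, -0.1, -0.2]
gripper_width: 0.0
gripper_force: 0.0
```

send_rows(
  increments="-0.1 0 0 0 0 0 1; -0.2 0 0 0 0 0 1; -0.2 0 0 0 0 0 1",
)

```text
time: 23.45
position: [0.5413, 0.217, 0.3327]
tool_rot: [-0.0, 0.044, 0.999, -0.0]
wrist_force: [-0.3, -1.3, 0.1]
gripper_width: -0.0005
gripper_force: 0.0
```

send_rows(
  increments="-0.1 0 0 0 0 0 1; -0.2 0 0 0 0 0 1; -0.2 0 0 0 0 0 1",
)

```text
time: 23.82
position: [0.5433, 0.2168, 0.3327]
tool_rot: [-0.0, 0.044, 0.999, -0.0]
wrist_force: [0.3, -0.0, -0.6]
gripper_width: -0.0001
gripper_force: 0.0
```

send_rows(
  increments="-0.1 0 0 0 0 0 1; -0.2 0 0 0 0 0 1; -0.2 0 0 0 0 0 1",
)

```text
time: 24.2
position: [0.5453, 0.2166, 0.3327]
tool_rot: [-0.0, 0.044, 0.999, -0.0]
wrist_force: [0.8, 0.3, 0.4]
gripper_width: -0.0003
gripper_force: 0.0
```

Run:
```python
from goal import *
b=save('scene','c9.png')[:,:,::-1].astype(int)
m=b.max(2)
for t in(0,3,6,10,15,20,30):
    p=np.r_[cab(*fing(np.deg2rad(t),.021,.154)),.107];v=proj('scene',p);print(t,np.round(v,1))
v=proj('scene',np.r_[cab(*fing(0,.021,.154)),.107]).astype(int)
print(m[v[1]-9:v[1]+22:2,v[0]-24:v[0]+10:2])
```

```text
0 [366.4 198. ]
3 [363.3 199.3]
6 [360.3 200.7]
10 [356.4 202.8]
15 [352.  205.6]
20 [347.9 208.8]
30 [341.  215.9]
[[ 46  48  47  49  48 103 181 181 169 162 163 166 166 165 162 159 170]
 [ 46  46  46  47  45 108 182 181 171 173 166 163 165 165 162 160 175]
 [ 47  47  47  47  45 113 183 180 171 172 164 162 157 139 149 167 183]
 [ 47  47  46  47  46 124 186 180 172 173 166 158 100  65 112 204 205]
 [ 47  46  46  47  46 119 182 179 170 173 167 154  64  43  64 162 176]
 [ 45  47  47  47  46 118 176 174 168 172 167 158  81  35  39 111 144]
 [ 46  46  47  45  45  96 169 168 164 169 167 166 125  54  63 136 155]
 [ 47  46  47  46  47  57 133 164 163 165 165 166 160 146 144 161 166]
 [ 46  47  47  47  46  46  62 121 151 161 165 165 163 155 127 157 174]
 [ 47  46  48  47  46  46  45  53  73 104 112 114 108  81  62 165 180]
 [ 46  47  46  46  47  46  46  47  46  46  49  42  34  30  59 166 181]
 [ 47  46  45  46  46  47  46  47  47  52  53  52  46  39  67 167 181]
 [ 46  47  47  47  46  46  47  47  51  53  53  54  51  48  87 170 181]
 [ 46  46  46  46  47  47  49  52  53  52  53  53  52  51 101 173 180]
 [ 46  46  47  47  46  49  52  54  53  54  53  52  53  52 107 175 181]
 [ 46  48  47  46  48  52  52  52  52  53  52  51  52  51 119 179 184]]
```

The knob sits at (368,198) against a predicted (366,198) for a closed door, so it is shut or nearly so. I'll confirm by touch.

send_rows(
  increments="-0.1 0 0 0 0 0 1; -0.2 0 0 0 0 0 1; -0.2 0 0 0 0 0 1",
)

```text
time: 24.62
position: [0.5462, 0.2166, 0.3327]
tool_rot: [-0.002, 0.043, 0.999, -0.0]
wrist_force: [-11.1, 0.5, 3.8]
gripper_width: 0.0002
gripper_force: 5.2
```

send_rows(
  increments="-0.1 0 0 0 0 0 1; -0.15 0 0 0 0 0 1; -0.15 0 0 0 0 0 1",
)

```text
time: 25.0
position: [0.5467, 0.2165, 0.3327]
tool_rot: [-0.003, 0.043, 0.999, -0.0]
wrist_force: [-19.4, 0.8, 6.4]
gripper_width: 0.0002
gripper_force: 9.4
```

send_rows(
  increments="0.5 0 0 0 0 0 1; 2 0 0 0 0 0 1; 4 0 0 0 0 0 1; 7 0 0 0 0 0 1; 10 0 -2 0 0 0 1; 12 0 -5 0 0 0 1; 12 0 -5 0 0 0 1; 12 0 -5 0 0 0 1",
)

```text
time: 26.0
position: [0.429, 0.2268, 0.3824]
tool_rot: [-0.0, 0.044, 0.999, -0.0]
wrist_force: [0.7, 1.0, -0.9]
gripper_width: 0.0001
gripper_force: 0.0
```

Run:
```python
from goal import *
b=save('scene','c10.png')[:,:,::-1];m=b.max(2)[185:208,355:382]<90
ys,xs=np.nonzero(m[4:20,6:]);print('knob',xs.mean()+361,ys.mean()+189)
a=cv2.imread('pics/scene0.png')
# bystanders: centroid shift by template match
for n,(x0,x1,y0,y1) in dict(roll=(215,250,200,232),case=(265,325,262,305),bottle=(350,374,158,205)).items():
    r=cv2.matchTemplate(np.ascontiguousarray(b[y0-15:y1+15,x0-15:x1+15]),a[y0:y1,x0:x1],cv2.TM_CCOEFF_NORMED);_,v,_,l=cv2.minMaxLoc(r);print(n,round(v,2),l[0]-15,l[1]-15)
# tray seen through the clear side? brass pixels
h=cv2.cvtColor(np.ascontiguousarray(b),cv2.COLOR_BGR2HSV)
for nm,im in(('scene',b),('side',save('side','s10.png')[:,:,::-1])):
    h=cv2.cvtColor(np.ascontiguousarray(im),cv2.COLOR_BGR2HSV);k=cv2.inRange(h,(10,60,60),(32,255,255));n,_,st,ce=cv2.connectedComponentsWithStats(k)
    print(nm,[(np.round(ce[i]),st[i,4]) for i in range(1,n) if st[i,4]>5])
for nm in('scene','side'):print(proj(nm,np.r_[cab(.021),.05]))
```

```text
knob 368.5 197.0
roll 0.99 0 0
case 0.91 0 0
bottle 0.87 0 0
scene [(array([34.,  1.]), np.int32(9)), (array([40.,  2.]), np.int32(13)), (array([56., 27.]), np.int32(6)), (array([11., 49.]), np.int32(6)), (array([17., 50.]), np.int32(6)), (array([ 9., 57.]), np.int32(9)), (array([22., 64.]), np.int32(18)), (array([11., 67.]), np.int32(44)), (array([20., 70.]), np.int32(9)), (array([27., 70.]), np.int32(8)), (array([ 8., 75.]), np.int32(20)), (array([20., 76.]), np.int32(12)), (array([ 1., 79.]), np.int32(10)), (array([14., 78.]), np.int32(9)), (array([ 5., 84.]), np.int32(6)), (array([ 7., 95.]), np.int32(6)), (array([ 83., 207.]), np.int32(13)), (array([232., 210.]), np.int32(24)), (array([122., 250.]), np.int32(60))]
side [(array([371., 306.]), np.int32(98)), (array([507., 364.]), np.int32(90))]
[431.461  224.4346]
[292.5214 186.2105]
```

```bash
python3 -c "
from workcell import ctrl
print(ctrl.job_done())"
```

```text
the job is handed in; nothing more can be done
None
```

I put the tray on the runners against its stops, shut the door to its stop and handed the job in after about 26 s of robot time; the bystanders showed no movement, and all parts were in the tray when last seen just before it went in, though I could not see inside after closing.

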